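# Release the cam lock and clamp a stone slab in the carving cradle

## Task

Swing the lever of the cam on the carving cradle until the cam is at its low point (lever lined up with the dark index strip in the board), and only then push the follower slide forward by its upright push plate until its jaw holds the stone slab firmly and squarely against the end stop. Work by pushing with the fingertips only: do not take the lever's peg or the push plate between the fingers, and do not touch or lift the slab itself. Leave the tools and other things on the bench where they lie, and finish clear of everything.

Things in the scene. Friction and masses are not known exactly. Their poses are not given: they have to be found in the camera images.
- cradle: Plywood board 300 x 340 mm, fixed, its top 18 mm above the bench. Origin on the bench; the board spans x -150 to +150, y -180 to +160 mm. x is 'forward', the way the slide is pushed, within 0.3 rad of straight away from the robot; y left, z up. The slide runs along y = -60 mm; the cam stands left of it. All on it is below 97 mm over the bench.
- cam (a joint): Cam angle, rad: 0 at the low point, growing clockwise from above, -0.9 to 2.8; starts at 1.5 to 2.6. Past 0 the cam rises again. Lever direction in the cradle's frame: 2.618 rad (counter-clockwise from x) minus this value. Steel disc, radius 45 mm, centre 18 mm off the pivot. Stiff (4 N at the peg), stays where left. Over about 0.5 rad off low it stops the slide before the slab is clamped.
- cam_pivot (a point): On the cam's vertical pivot axis, 42 mm above the bench, at x -9, y +70 mm in the cradle's frame; fixed to the cradle.
- peg (a point): On the axis of the upright wooden peg at the end of the cam's lever, 85 mm from the pivot, 75 mm above the bench. The peg is 22 mm thick, 53 to 95 mm above the bench; the flat steel lever under it is 18 mm wide, 43 to 53 mm above the bench. Moves with the cam.
- index (a point): Middle of the dark index strip (30 x 6 mm) let into the board, 118 mm from the pivot: the lever points at it when the cam is at its low point.
- slide (a joint): Travel of the wooden follower slide in m, along the cradle's x; 0 is fully back, starts between 0 and 0.004, about 0.036 with the slab clamped against the stop. It moves stiffly (about 3 N, about 8 N while it also pushes the slab) and stays where it is left.
- push_plate (a point): Middle of the upright push plate at the slide's rear, 65 mm above the bench: 12 mm thick along the cradle's x, 60 mm wide along y, 22 to 90 mm above the bench. Push on its rear (-x) face, 6 mm behind this point. At slide 0 it is at x -104, y -60 mm in the cradle's frame. Moves with the slide; the jaw face (90 mm wide) is 84 mm ahead of it.
- stop_face (a point): Middle of the end stop's face that the slab must reach, at x +106, y -60 mm in the cradle's frame, 40 mm above the bench; the stop is 110 mm wide, its top 60 mm above the bench.
- slab_mid (a point): Centre of the loose stone slab (roughed-out dish), 90 mm along x, 80 mm along y, 34 mm high over its raised rim, about 0.55 kg, lying on the board between jaw and stop, slightly askew. Seated, this point is 45 mm behind the stop's face.
- tin: Small open metal cup, 46 mm across, 55 mm high, on the board's far left corner. Bystander, to be left alone; origin at its underside.
- sander: Cork sanding block 60 x 34 x 22 mm, on the board right of the slab. Bystander, to be left alone; origin at its underside.
- gouge_a: Gouge with dark wooden handle, 170 mm long, 16 mm high, on the bench right of the cradle. Bystander, to be left alone; origin at its underside.
- gouge_b: Gouge with light wooden handle, 150 mm long, 16 mm high, on the bench right of the cradle. Bystander, to be left alone; origin at its underside.
- mallet: Hammer 200 mm long, on the bench left of the cradle. Bystander, to be left alone; origin at its underside.
- brush: Flat dusting brush 140 x 30 x 12 mm, on the bench between robot and cradle. Bystander, to be left alone; origin at its underside.
- offcut: Stone offcut 55 x 40 x 30 mm, on the bench left of the cradle. Bystander, to be left alone; origin at its underside.
Mind the look-alikes: they are no part of the job. Leave any orange or red look-alike of the part that bears slab_mid alone.

How it is judged:
By the outcome, as a careful person would: the job done as asked, in the order asked, and still so for the second after the job is handed in, with the robot touching nothing.
It also fails if it takes over 51 s, if anything falls off the work surface, if the arm or the gripper's body presses on something with over 40 N, if the wrist force passes 120 N, or if a joint passes its speed limit or range.

## Robot

A 6-joint arm with a two-finger parallel gripper is mounted at the origin on the work surface. World frame = base frame: x ahead of the robot, y to its left, z up, the work surface at z = 0. Lengths are in mm, angles in rad, forces in N, time in s.
With the tool pointing down it reaches from about 300 to 850 mm from the base axis. Payload 4.2 kg.
Tool frame: the origin (TCP) lies on the mounting face of the last link; the fingertips stand 191 mm ahead of it and the grasp point (between the pads) lies 172 mm ahead of it; z points along the fingers, y is the direction in which the jaws open and shut (so a half turn about z gives the same grasp; the last joint's range is limited). The gripper opens to 91 mm and grips with 3 to 60 N. Pads are 32 mm wide; open, the fingers measure 118 mm over their backs; the gripper's body (76 mm by 178 mm) begins 60 mm behind the grasp point.
Start: joints at [1.185, 0.32, 1.565, -0, 1.257, -0.02], TCP at [205.672, 536.956, 404.776] pointing down, gripper open.
Joint ranges: [-3.11, 3.11], [-0.84, 2.01], [0.21, 2.61], [-1.34, 4.49], [0.05, 2.63], [-2.56, 2.56]. Speed limits (rad/s): [2.57, 2.57, 3.14, 3.14, 3.14, 3.14].

## Interface

Orientations are given as a rotation vector (axis times angle).
In Python, from station import manip gives the robot as it stands. The module is installed in compiled form; this text tells all that it offers.
- The arm moves only by the tool send_rows, never from a script. Its argument "increments" is one flat list of numbers, 7 for each row, row after row: the turn, a rotation vector about the tool's x, y, z in degrees, then the shift along the tool's x, y, z in cm, then the closure, from 0 (fully open) to 1 (shut). In form: [rx, ry, rz, dx, dy, dz, grip, rx, ry, rz, dx, dy, dz, grip, ...]. A call has 1 to 12 rows; each row is the pose to reach, as a shift and turn from the pose commanded when the call began, along the tool's axes at that moment; what a row does not reach only later rows make up. A row lasts 1/12 s, in which the tool goes at most 41.7 mm and 7.16 degrees, less where a joint would pass 70% of its speed; a pose out of reach is approached as far as the arm can. A call with a gripper value outside its range is refused whole. The fingers move at their own pace and stop on an object; the grip force is fixed at half the most. Time passes only in rows, so rows that repeat a pose let the fingers close. It gives the time, the measured TCP pose, the force and the opening at its end, in the units of the state.
- manip.read_state(): the state, without advancing time (a new reading comes with each control period).
- manip.get_image(name): name is "side" or "top" or "wrist"; returns the picture (480x640x3 uint8, red, green, blue); there is no depth.
- manip.camera_params(name): a dict with "mtx" (3x3 intrinsics, pixels), "T" (4x4, takes a point from camera to world coordinates); the wrist camera has in their place "mount" (4x4, takes a point from camera to tool coordinates, whose origin is the TCP and whose axes are the flange's). Camera axes: x right, y up, looking along -z (the intrinsics and any distortion apply to the point x, -y, -z); pixel columns grow to the right and rows downward; lengths in mm; the calibration is good to about 2 mm. A picture is of the moment at which its call begins: read the wrist's pose just before it. camera_params takes no time and is no camera call.
- manip.job_done(): hands the job in, once; it reports no verdict.
The state is a dict: "time_s": time; "q": joint angles; "qvel": joint speeds; "joint_torque": joint torques, N m; "eef_pos": TCP position; "orientation": TCP orientation; "ft_force": force on the tool from outside, world axes, zero at the start; "torque": the same for the moment, N m; "grip_width": finger opening in mm.
Only numpy, scipy, OpenCV 4.12 (cv2) and the standard library are available. Lean on these libraries where they do the work, as an engineer would, in place of code of your own. Each camera call takes 0.05 s, during which the arm holds its last target.

## Working session

There is one attempt and no reset: what is moved stays moved. The work goes in short steps, Python scripts to look and compute and a tool call to move; the robot and the scene stay as the last step left them, time stands still between calls to the robot, and variables do not carry over. Pictures are saved under pics/ and viewed, and the job is handed in when it is done.

Besides the shell and the picture viewer there is one more tool, called after "Emit:" as name(argument=value, ...) on one line, values as JSON. send_rows: Moves the arm, as the interface text tells. Its arguments: {"type":"object","properties":{"increments":{"type":"array"}},"required":["increments"]}

```bash
mkdir -p pics
python3 - <<'E'
from station import manip
import cv2
s=manip.read_state(); print(s)
for n in ("top","side"):
    im=manip.get_image(n); cv2.imwrite(f"pics/{n}0.png",im[:,:,::-1])
    p=manip.camera_params(n); print(n,p)
print(manip.camera_params("wrist"))
E
```

```text
{'time_s': 0.0, 'q': array([ 1.18499040e+00,  3.20322923e-01,  1.56568603e+00, -2.12305300e-05,
        1.25740100e+00, -2.00234770e-02]), 'qvel': array([-0.00049941, -0.00031799,  0.0006768 ,  0.00014668, -0.00045932,
        0.0003869 ]), 'joint_torque': array([ 1.75424437e-03, -4.12467098e+01, -2.31976998e+01,  7.28501240e-02,
        4.57580318e-02, -1.70894086e-04]), 'eef_pos': array([205.61885649, 536.8026007 , 403.89943931]), 'orientation': array([-5.71298558e-01, -3.08885704e+00,  2.80211612e-03]), 'ft_force': array([-0.61954098, -0.9528001 ,  0.5683512 ]), 'torque': array([ 0.00089055, -0.00233351, -0.03339236]), 'grip_width': 91.09033227918826}
top {'mtx': array([[569.05739819,   0.        , 327.24967467],
       [  0.        , 569.05739819, 241.46458509],
       [  0.        ,   0.        ,   1.        ]]), 'T': array([[-2.50688044e-03,  9.87131003e-01, -1.59894021e-01,
         2.97319560e+02],
       [-9.99669623e-01, -6.56400431e-03, -2.48507099e-02,
        -2.19892503e+01],
       [-2.55804512e-02,  1.59778899e-01,  9.86821333e-01,
         1.24960593e+03],
       [ 0
[... 405 characters left out ...]
52286479e+02],
       [ 7.23825222e-03,  7.65909155e-01,  6.42908060e-01,
         6.32073078e+02],
       [ 0.00000000e+00,  0.00000000e+00,  0.00000000e+00,
         1.00000000e+00]])}
{'mtx': array([[358.70291575,   0.        , 315.5532789 ],
       [  0.        , 358.70291575, 238.74248166],
       [  0.        ,   0.        ,   1.        ]]), 'mount': array([[-4.41010029e-04,  9.66817191e-01,  2.55468833e-01,
         7.07097721e+01],
       [ 9.99999898e-01,  4.01940279e-04,  2.05141316e-04,
        -1.20900750e+00],
       [ 9.56509371e-05,  2.55468898e-01, -9.66817270e-01,
         1.95296855e+01],
       [ 0.00000000e+00,  0.00000000e+00,  0.00000000e+00,
         1.00000000e+00]])}
```

View pics/top0.png

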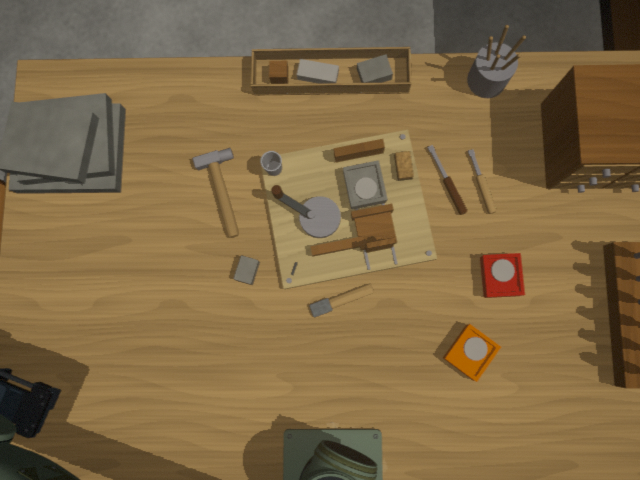

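View pics/side0.png

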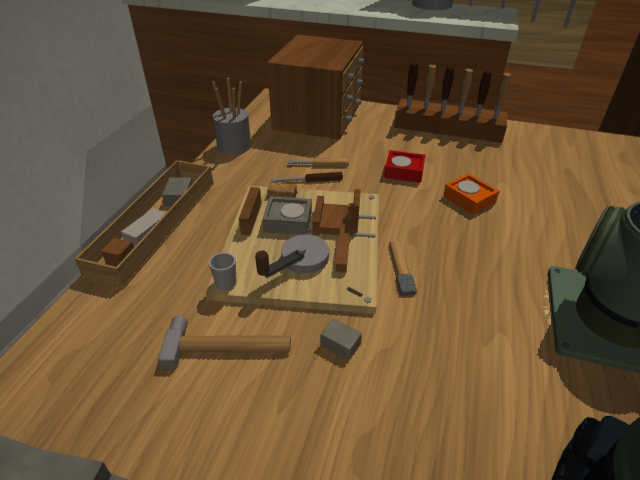

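```bash
cat > h.py <<'E'
import numpy as np, cv2
from station import manip
def ray(n,uv):
    p=manip.camera_params(n);K=p['mtx'];T=p['T']
    d=np.array([(uv[0]-K[0,2])/K[0,0],-(uv[1]-K[1,2])/K[1,1],-1.])
    return T[:3,3],T[:3,:3]@d
def onz(n,uv,z):
    o,d=ray(n,uv); return o+d*(z-o[2])/d[2]
def proj(n,P):
    p=manip.camera_params(n);K=p['mtx'];T=p['T']
    c=T[:3,:3].T@(np.asarray(P)-T[:3,3]); return np.array([K[0,2]+K[0,0]*c[0]/-c[2],K[1,2]-K[1,1]*c[1]/-c[2]])
E
python3 - <<'E'
import cv2
t=cv2.imread('pics/top0.png');s=cv2.imread('pics/side0.png')
cv2.imwrite('pics/top0c.png',cv2.resize(t[120:300,240:450],None,fx=3.3,fy=3.3,interpolation=cv2.INTER_CUBIC))
cv2.imwrite('pics/side0c.png',cv2.resize(s[170:320,200:400],None,fx=4,fy=4,interpolation=cv2.INTER_CUBIC))
E
```

```text
(no output)
```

View pics/top0c.png

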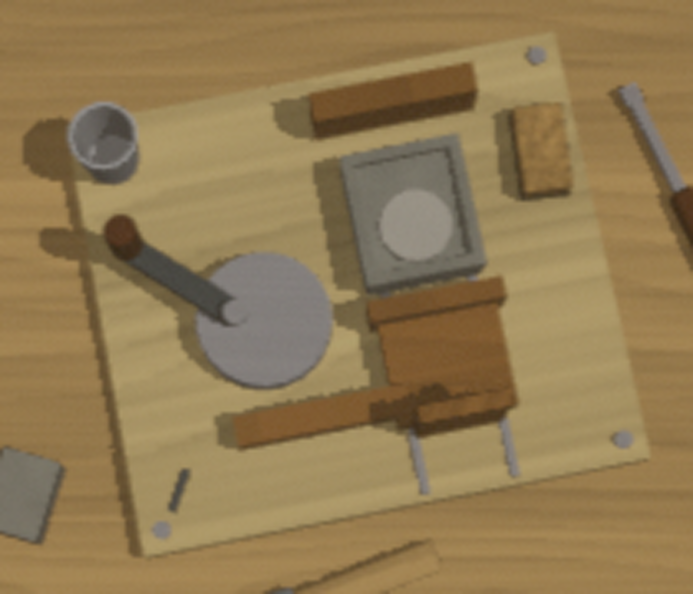

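View pics/side0c.png

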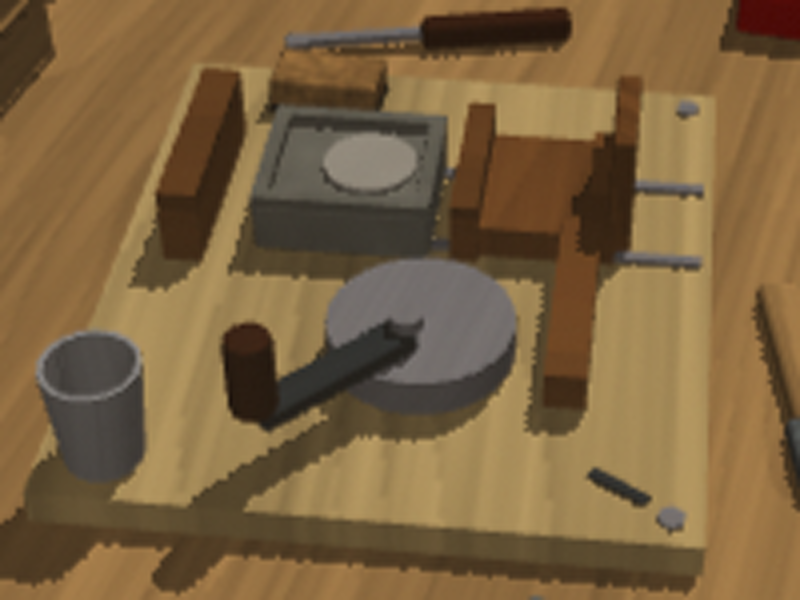

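```bash
cat >> h.py <<'E'
def cr(u,v): return (u/3.3+240,v/3.3+120)
E
python3 - <<'E'
from h import *
src=np.array([[-150,160],[-150,-180],[150,-180]],float)
W=np.array([onz('top',cr(*c),18)[:2] for c in [(143,556),(650,458),(555,34)]])
print(W,np.linalg.norm(W[0]-W[1]),np.linalg.norm(W[2]-W[1]))
a=src.mean(0);b=W.mean(0)
H=(src-a).T@(W-b);th=np.arctan2(H[0,1]-H[1,0],H[0,0]+H[1,1])
R=np.array([[np.cos(th),-np.sin(th)],[np.sin(th),np.cos(th)]]);t=b-R@a
print('th',th,'t',t); print((src@R.T+t)-W)
np.savez('frame.npz',R=R,t=t,th=th)
f=lambda P:R.T@(P[:2]-t)
print('index',f(onz('top',cr(180,490),18)),'exp',-9+118*np.cos(2.618),70+118*np.sin(2.618))
print('pivot',f(onz('top',cr(235,311),53)))
peg=f(onz('top',cr(122,232),95));print('peg',peg)
d=peg-[-9,70];print(np.linalg.norm(d),'cam',2.618-np.arctan2(d[1],d[0]))
# side verification
for P in [(-9,70,53),(106,-60,60),(150,-180,18),(-150,160,18),(-110,-60,90),(-98,-60,90)]:
    w=np.r_[R@P[:2]+t,P[2]]; print(P,w,'top',(proj('top',w)-[240,120])*3.3,'side',(proj('side',w)-[200,170])*4)
# plate top rear edge left/right corners
print('plate corners', [f(onz('top',cr(*c),90)) for c in [(417,433),(415,408),(508,391),(514,415)]])
print('stop', [f(onz('top',cr(*c),60)) for c in [(315,122),(475,95)]])
print('slab', [f(onz('top',cr(*c),52)) for c in [(343,157),(459,135),(484,268),(366,290)]])
E
```

```text
[[ 394.21733882  104.54818764]
 [ 457.1812571  -229.22546872]
 [ 749.73367694 -174.27086257]] 339.66057864031274 297.6691571028534
th 0.1844297404745938 t [570.63707536 -24.9440166 ]
[[-0.37816765  0.28645762]
 [-0.99085447 -0.17382197]
 [ 1.36902211 -0.11263565]]
index [-111.36104044  128.0197891 ] exp -111.19135884315058 128.9993743847376
pivot [-7.23717273 69.92977172]
peg [ 47.57553355 130.43016502]
82.78040734743023 cam 1.7996697833396775
(-9, 70, 53) [548.95268823  42.21837879  53.        ] top [235.38472363 313.6233406 ] side [413.73995917 326.28028665]
(106, -60, 60) [685.84257859 -64.48756255  60.        ] top [397.31477785 106.25697889] side [226.05105127 130.92146755]
(150, -180, 18) [ 751.10269905 -174.38349822   18.        ] top [555.11469699  32.08440373] side [201.29126749  63.25560803]
(-150, 160, 18) [393.83917117 104.83464526  18.        ] top [142.55937848 556.57767442] side [712.76165007 551.72176681]
(-110, -60, 90) [ 473.50572517 -104.09893312   90.        ] top [466.50142014 418.19728518] side [651.01528129 111.60376596]
(-98, -60, 90) [ 485.30221703 -101.89830142   90.        ] top [462.63471425 399.5397548 ] side [626.73253997 109.96027875]
plate corners [array([-113.301192  ,  -27.91656993]), array([-97.60612544, -29.79240995]), array([-98.07608601, -88.83483666]), array([-113.62738397,  -89.39941083])]
stop [array([105.93848963,  -4.87202103]), array([ 103.64433028, -111.55398822])]
slab [array([ 81.33874768, -18.87231021]), array([ 81.29279002, -96.79678148]), array([ -9.93822149, -94.76477562]), array([ -9.61623222, -16.49076722])]
```

```bash
cat >> h.py <<'E'
from scipy.spatial.transform import Rotation as Ro
F=np.load('frame.npz'); FR=F['R'];Ft=F['t'];TH=float(F['th'])
def tool(az): # tool down, x axis azimuth az (deg, world)
    a=np.radians(az); x=np.array([np.cos(a),np.sin(a),0]); z=np.array([0,0,-1.]); return np.c_[x,np.cross(z,x),z]
def load():
    d=np.load('cmd.npz'); return d['R'],d['p']
def rows(tg,grip,save=None):
    """tg: list of (cradle x,y of finger centre, tip z, x azimuth world deg)"""
    R0,p0=load(); out=[]
    for (x,y,z,az) in tg:
        p=np.r_[FR@[x,y]+Ft,z+191]; R=tool(az)
        rv=np.degrees(Ro.from_matrix(R0.T@R).as_rotvec()); d=R0.T@(p-p0)/10
        out.append([0,0,round(rv[2],1),*[round(v,2) for v in d],grip])
    for r in out: print(*r,sep=', ',end=',\n')
    return out
def commit(r): # last row as sent
    R0,p0=load(); np.savez('cmd.npz',R=R0@Ro.from_rotvec(np.radians(r[:3])).as_matrix(),p=p0+R0@(np.array(r[3:6])*10))
def show():
    s=manip.read_state(); R0,p0=load()
    Rm=Ro.from_rotvec(s['orientation']).as_matrix()
    p=s['eef_pos']; print('t',s['time_s'],'tcp',p.round(1),'cmd',p0.round(1),'az',np.degrees(np.arctan2(Rm[1,0],Rm[0,0])).round(1),'cradle',(FR.T@(p[:2]-Ft)).round(1),'tipz',p[2]-191,'F',s['ft_force'].round(1),'Fcr',(FR.T@s['ft_force'][:2]).round(1),'q',s['q'].round(2),'w',s['grip_width'].round(1))
E
python3 - <<'E'
from h import *
s=manip.read_state()
np.savez('cmd.npz',R=Ro.from_rotvec([-.5713,-3.0889,0]).as_matrix(),p=np.array([205.672,536.956,404.776]))
R0,p0=load(); print(np.degrees(np.arctan2(R0[1,0],R0[0,0])))
tin=onz('top',cr(104,135),73); print('tin',FR.T@(tin[:2]-Ft))
ph=2.618-1.8; u=np.radians(160-np.degrees(TH)) # push dir cradle (world az 160 -> tool x az -20)
peg=np.array([-9,70])+85*np.array([np.cos(ph),np.sin(ph)])
Fs=peg-np.array([np.cos(u),np.sin(u)])*40; print('peg',peg,'start',Fs)
A0=161.5-2.3; 
az0=np.degrees(np.arctan2(R0[1,0],R0[0,0]))
W0=FR.T@(p0[:2]-Ft)
n=30
L=[(*(W0+(Fs-W0)*k/n),204+(10 if k<1 else 0),az0+(-20-az0)*k/n) for k in range(1,n+1)]
rows(L[:12],1)
E
```

```text
159.04281826280877
tin [119.86246792 132.27314733]
peg [ 49.11298135 132.0312937 ] start [ 83.55436795 111.68944302]
0, 0, 6.0, -1.85, -0.85, 0.98, 1,
0, 0, 11.9, -3.7, -1.7, 0.98, 1,
0, 0, 17.9, -5.55, -2.55, 0.98, 1,
0, 0, 23.9, -7.4, -3.4, 0.98, 1,
0, 0, 29.8, -9.24, -4.25, 0.98, 1,
0, 0, 35.8, -11.09, -5.11, 0.97, 1,
0, 0, 41.8, -12.94, -5.96, 0.97, 1,
0, 0, 47.7, -14.79, -6.81, 0.97, 1,
0, 0, 53.7, -16.64, -7.66, 0.97, 1,
0, 0, 59.7, -18.49, -8.51, 0.97, 1,
0, 0, 65.6, -20.34, -9.36, 0.97, 1,
0, 0, 71.6, -22.19, -10.21, 0.97, 1,
```

Emit:
send_rows(increments=[0,0,6,-1.8,-0.8,0,1,0,0,12,-3.6,-1.6,0,1,0,0,18,-5.4,-2.4,0,1,0,0,24,-7.2,-3.2,0,1,0,0,30,-9,-4,0,1,0,0,36,-11,-5,0,1,0,0,42,-13,-6,0,1,0,0,48,-15,-7,0,1,0,0,54,-17,-8,0,1,0,0,60,-18.5,-8.5,0,1,0,0,66,-20,-9.2,0,1,0,0,72,-22,-10,0,1])

```text
time_s: 1.1
eef_pos: [375.5, 364.3, 404.4]
orientation: [-2.283, -2.158, 0.001]
ft_force: [-0.0, 0.7, 0.0]
grip_width: 14.2
```

Run:
```python
from h import *
commit([0,0,72,-22,-10,0]); show()
R0,p0=load();az0=np.degrees(np.arctan2(R0[1,0],R0[0,0]));W0=FR.T@(p0[:2]-Ft)
G=np.array([74.5,108.]);n=18
L=[(*(W0+(G-W0)*k/n),p0[2]-191,az0+(-32-az0)*k/n) for k in range(1,n+1)]
rows(L[:12],1)
```

```text
Traceback (most recent call last):
  File "h.py", line 33, in show
    p=s['eef_pos']; print('t',s['time_s'],'tcp',p.round(1),'cmd',p0.round(1),'az',np.degrees(np.arctan2(Rm[1,0],Rm[0,0])).round(1),'cradle',(FR.T@(p[:2]-Ft)).round(1),'tipz',p[2]-191,'F',s['ft_force'].round(1),'Fcr',(FR.T@s['ft_force'][:2]).round(1),'q',s['q'].round(2),'w',s['grip_width'].round(1))
                                                                                                                                                                                                                                                                                  ^^^^^^^^^^^^^^^^^^^^^
AttributeError: 'float' object has no attribute 'round'
```

```bash
sed -i "s/s\['grip_width'\].round(1)/s['grip_width']/" h.py
python3 - <<'E'
from h import *
show()
R0,p0=load();az0=np.degrees(np.arctan2(R0[1,0],R0[0,0]));W0=FR.T@(p0[:2]-Ft)
G=np.array([74.5,108.]);n=18
L=[(*(W0+(G-W0)*k/n),p0[2]-191,az0+(-32-az0)*k/n) for k in range(1,n+1)]
rows(L[:12],1)
E
```

```text
t 1.1 tcp [375.5 364.3 404.4] cmd [375.4 364.9 404.7] az 86.8 cradle [-120.5  418.4] tipz 213.38155718771117 F [-0.   0.7  0. ] Fcr [0.1 0.7] q [0.75 0.24 1.68 0.   1.22 0.8 ] w 14.240368167621686
0, 0, 6.6, -1.43, 1.46, -0.0, 1,
0, 0, 13.2, -2.85, 2.91, -0.0, 1,
0, 0, 19.8, -4.28, 4.37, -0.0, 1,
0, 0, 26.5, -5.71, 5.83, -0.0, 1,
0, 0, 33.1, -7.13, 7.29, -0.0, 1,
0, 0, 39.7, -8.56, 8.74, -0.0, 1,
0, 0, 46.3, -9.99, 10.2, -0.0, 1,
0, 0, 52.9, -11.41, 11.66, -0.0, 1,
0, 0, 59.5, -12.84, 13.12, -0.0, 1,
0, 0, 66.1, -14.27, 14.57, -0.0, 1,
0, 0, 72.7, -15.69, 16.03, -0.01, 1,
0, 0, 79.4, -17.12, 17.49, -0.01, 1,
```

Emit:
send_rows(increments=[0,0,6.5,-1.4,1.5,0,1,0,0,13,-2.9,2.9,0,1,0,0,20,-4.3,4.4,0,1,0,0,26.5,-5.7,5.8,0,1,0,0,33,-7.1,7.3,0,1,0,0,40,-8.6,8.7,0,1,0,0,46,-10,10.2,0,1,0,0,53,-11.4,11.7,0,1,0,0,59.5,-12.8,13.1,0,1,0,0,66,-14.3,14.6,0,1,0,0,72.5,-15.7,16,0,1,0,0,79,-17.1,17.5,0,1])

```text
time_s: 2.1
eef_pos: [541.7, 184.2, 404.3]
orientation: [3.134, 0.211, -0.002]
ft_force: [-0.0, 0.4, 0.0]
grip_width: 0.4
```

Run:
```python
from h import *
commit([0,0,79,-17.1,17.5,0]); show()
R0,p0=load();az0=np.degrees(np.arctan2(R0[1,0],R0[0,0]));W0=FR.T@(p0[:2]-Ft)
G=np.array([74.5,108.]);n=6
L=[(*(W0+(G-W0)*k/n),p0[2]-191,az0+(-32-az0)*k/n) for k in range(1,n+1)]
L+=[(*G,z,-32) for z in (180,145,120,100)]
rows(L[:12],1)
```

```text
t 2.1 tcp [541.7 184.2 404.3] cmd [541.3 185.1 404.7] az 7.7 cradle [  9.9 210.9] tipz 213.2841858529285 F [-0.   0.4  0. ] Fcr [0.1 0.4] q [0.31 0.32 1.57 0.   1.26 1.74] w 0.38668690033068265
0, 0, 6.7, 1.16, 1.68, -0.0, 1,
0, 0, 13.3, 2.31, 3.36, -0.0, 1,
0, 0, 20.0, 3.47, 5.04, -0.0, 1,
0, 0, 26.7, 4.62, 6.73, -0.0, 1,
0, 0, 33.4, 5.78, 8.41, -0.0, 1,
0, 0, 40.0, 6.93, 10.09, -0.0, 1,
0, 0, 40.0, 6.93, 10.09, 3.36, 1,
0, 0, 40.0, 6.94, 10.09, 6.86, 1,
0, 0, 40.0, 6.94, 10.09, 9.36, 1,
0, 0, 40.0, 6.94, 10.09, 11.36, 1,
```

Emit:
send_rows(increments=[0,0,6.7,1.2,1.7,0,1,0,0,13.4,2.3,3.4,0,1,0,0,20,3.5,5,0,1,0,0,26.7,4.6,6.7,0,1,0,0,33.4,5.8,8.4,0,1,0,0,40,6.9,10.1,0,1,0,0,40,6.9,10.1,3.4,1,0,0,40,6.9,10.1,6.9,1,0,0,40,6.9,10.1,9.4,1,0,0,40,6.9,10.1,11.3,1,0,0,40,6.9,10.1,11.3,1])

```text
time_s: 3.02
eef_pos: [622.2, 94.4, 286.5]
orientation: [3.016, -0.864, -0.015]
ft_force: [-0.1, 0.1, -0.6]
grip_width: 0.4
```

Run:
```python
from h import *
commit([0,0,40,6.9,10.1,11.3]); show()
s=manip.get_image('side')[:,:,::-1];t=manip.get_image('top')[:,:,::-1]
a=cv2.resize(s[170:320,200:400],(400,300));b=cv2.resize(t[120:300,210:450],(400,300))
cv2.imwrite('pics/a1.png',np.hstack([a,b]))
```

```text
t 3.0167 tcp [622.2  94.4 286.5] cmd [623.7  94.7 291.6] az -32.0 cradle [ 72.6 107.9] tipz 95.54659203824298 F [-0.1  0.1 -0.6] Fcr [-0.1  0.1] q [0.13 0.5  1.6  0.   1.06 2.26] w 0.3878174666204263
```

View pics/a1.png

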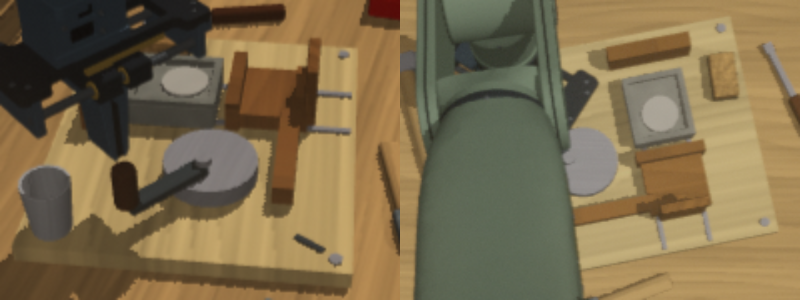

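Run:
```python
from h import *
show()
for z in(75,96):
  w=np.r_[FR@[72.6,107.9]+Ft,z]; print((proj('side',w)-[200,170])*2)
w=np.r_[FR@[49,132]+Ft,95]; print((proj('side',w)-[200,170])*2)
def ph_rows(p0deg,p1deg,n,off,z=62):
    L=[]
    for d in np.linspace(p0deg,p1deg,n):
        ph=np.radians(d); peg=np.array([-9,70])+85*np.array([np.cos(ph),np.sin(ph)])
        T=np.array([-np.sin(ph),np.cos(ph)]); az=d+90+np.degrees(TH)-180
        L.append((*(peg-T*off),z,az))
    return L
rows([(74.5,108,z,-32) for z in (85,70,62,62)]+ph_rows(47,59,5,27),1)
```

```text
t 3.1167 tcp [623.8  94.8 291.3] cmd [623.7  94.7 291.6] az -32.0 cradle [ 74.2 107.9] tipz 100.34985162398578 F [ 0.  -0.6  0.5] Fcr [-0.1 -0.6] q [0.13 0.49 1.59 0.   1.06 2.26] w 0.3643105351616211
[108.36659073 165.99380447]
[106.28793939 147.92348933]
[127.6750541  169.53703211]
0, 0, 0.0, 0.02, -0.03, 1.56, 1,
0, 0, 0.0, 0.02, -0.03, 3.06, 1,
0, 0, 0.0, 0.02, -0.03, 3.86, 1,
0, 0, 0.0, 0.02, -0.03, 3.86, 1,
0, 0, 0.5, -0.79, -0.06, 3.86, 1,
0, 0, -2.5, -1.24, -0.2, 3.86, 1,
0, 0, -5.5, -1.69, -0.31, 3.86, 1,
0, 0, -8.5, -2.15, -0.39, 3.86, 1,
0, 0, -11.5, -2.61, -0.46, 3.86, 1,
```

Emit:
send_rows(increments=[0,0,0,0,0,1.5,1,0,0,0,0,0,3,1,0,0,0,0,0,3.8,1,0,0,0,0,0,3.8,1,0,0,0,-0.4,0,3.8,1,0,0,0,-0.8,0,3.8,1,0,0,-2.5,-1.2,-0.2,3.8,1,0,0,-5.5,-1.7,-0.3,3.8,1,0,0,-8.5,-2.1,-0.4,3.8,1,0,0,-11.5,-2.6,-0.5,3.8,1])

```text
time_s: 3.95
eef_pos: [605.0, 112.4, 255.3]
orientation: [3.092, -0.553, 0.008]
ft_force: [3.1, -3.1, -0.9]
grip_width: 0.6
```

```bash
cat >> h.py <<'E'
def ph_rows(p0deg,p1deg,n,off,z=62,lat=0):
    L=[]
    for d in np.linspace(p0deg,p1deg,n):
        ph=np.radians(d); rr=np.array([np.cos(ph),np.sin(ph)]); peg=np.array([-9,70])+85*rr
        T=np.array([-np.sin(ph),np.cos(ph)]); az=d+90+np.degrees(TH)-180
        L.append((*(peg-T*off+rr*lat),z,az))
    return L
def look(name):
    s=manip.get_image('side')[:,:,::-1];t=manip.get_image('top')[:,:,::-1]
    a=cv2.resize(s[170:320,200:400],(400,300));b=cv2.resize(t[120:300,210:450],(400,300))
    cv2.imwrite('pics/%s.png'%name,np.hstack([a,b]))
E
python3 - <<'E'
from h import *
commit([0,0,-11.5,-2.6,-.5,3.8]); show(); look('a2')
rows(ph_rows(62,95,12,27),1)
E
```

```text
t 3.95 tcp [605.  112.4 255.3] cmd [604.3 112.7 253.6] az -20.3 cradle [ 59.  128.7] tipz 64.31648661574198 F [ 3.1 -3.1 -0.9] Fcr [ 2.5 -3.6] q [ 0.17  0.5   1.67 -0.    0.96  2.09] w 0.5628612981882224
0, 0, -3.0, -0.47, -0.09, 0.06, 1,
0, 0, -6.0, -0.93, -0.19, 0.06, 1,
0, 0, -9.0, -1.39, -0.28, 0.06, 1,
0, 0, -12.0, -1.85, -0.33, 0.06, 1,
0, 0, -15.0, -2.32, -0.37, 0.06, 1,
0, 0, -18.0, -2.78, -0.38, 0.06, 1,
0, 0, -21.0, -3.25, -0.36, 0.06, 1,
0, 0, -24.0, -3.71, -0.32, 0.06, 1,
0, 0, -27.0, -4.18, -0.26, 0.06, 1,
0, 0, -30.0, -4.64, -0.17, 0.06, 1,
0, 0, -33.0, -5.09, -0.06, 0.06, 1,
0, 0, -36.0, -5.54, 0.08, 0.06, 1,
```

View pics/a2.png

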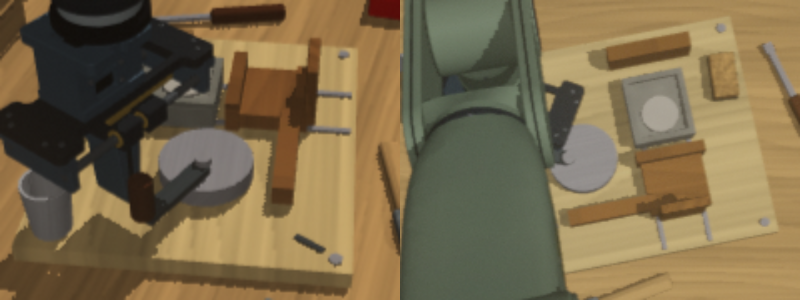

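Emit:
send_rows(increments=[0,0,-3,-0.5,-0.1,0,1,0,0,-6,-0.9,-0.2,0,1,0,0,-9,-1.4,-0.3,0,1,0,0,-12,-1.9,-0.3,0,1,0,0,-15,-2.3,-0.4,0,1,0,0,-18,-2.8,-0.4,0,1,0,0,-21,-3.2,-0.4,0,1,0,0,-24,-3.7,-0.3,0,1,0,0,-27,-4.2,-0.3,0,1,0,0,-30,-4.6,-0.2,0,1,0,0,-33,-5.1,-0.1,0,1,0,0,-36,-5.5,0.1,0,1])

```text
time_s: 5.05
eef_pos: [553.6, 131.4, 255.3]
orientation: [-3.112, -0.426, -0.01]
ft_force: [3.8, 1.0, 0.4]
grip_width: 0.5
```

Run:
```python
from h import *
commit([0,0,-36,-5.5,.1,0]); show(); look('a3')
rows(ph_rows(98,131,12,27),1)
```

```text
t 5.05 tcp [553.6 131.4 255.3] cmd [552.4 131.  253.6] az 15.6 cradle [ 11.9 156.8] tipz 64.32395435090393 F [3.8 1.  0.4] Fcr [3.9 0.3] q [0.21 0.44 1.79 0.   0.91 1.51] w 0.5028985937658851
0, 0, -3.0, -0.47, -0.17, 0.07, 1,
0, 0, -6.0, -0.92, -0.27, 0.07, 1,
0, 0, -9.0, -1.38, -0.35, 0.07, 1,
0, 0, -12.0, -1.84, -0.41, 0.07, 1,
0, 0, -15.0, -2.31, -0.45, 0.07, 1,
0, 0, -18.0, -2.78, -0.45, 0.07, 1,
0, 0, -21.0, -3.24, -0.44, 0.07, 1,
0, 0, -24.0, -3.71, -0.4, 0.07, 1,
0, 0, -27.0, -4.17, -0.34, 0.07, 1,
0, 0, -30.0, -4.63, -0.25, 0.07, 1,
0, 0, -33.0, -5.08, -0.13, 0.07, 1,
0, 0, -36.0, -5.53, 0.0, 0.07, 1,
```

View pics/a3.png

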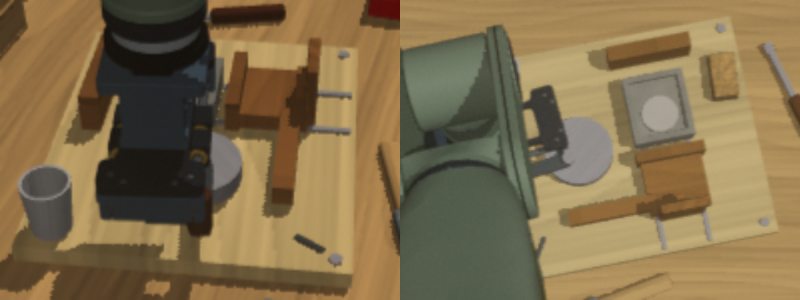

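Emit:
send_rows(increments=[0,0,-3,-0.5,-0.2,0,1,0,0,-6,-0.9,-0.3,0,1,0,0,-9,-1.4,-0.35,0,1,0,0,-12,-1.8,-0.4,0,1,0,0,-15,-2.3,-0.45,0,1,0,0,-18,-2.8,-0.45,0,1,0,0,-21,-3.2,-0.45,0,1,0,0,-24,-3.7,-0.4,0,1,0,0,-27,-4.2,-0.35,0,1,0,0,-30,-4.6,-0.25,0,1,0,0,-33,-5.1,-0.1,0,1,0,0,-36,-5.5,0,0,1])

```text
time_s: 6.15
eef_pos: [501.2, 116.5, 255.2]
orientation: [2.827, 1.366, 0.011]
ft_force: [6.0, 0.1, -0.7]
grip_width: 0.3
```

Run:
```python
from h import *
commit([0,0,-36,-5.5,0,0]); show(); look('a4')
rows(ph_rows(133,150,8,27),1)
```

```text
t 6.15 tcp [501.2 116.5 255.2] cmd [499.4 116.3 253.7] az 51.6 cradle [-42.3 151.8] tipz 64.1752878436846 F [ 6.   0.1 -0.7] Fcr [ 6. -1.] q [ 0.21  0.37  1.91 -0.    0.85  0.88] w 0.3234581131802075
0, 0, -2.0, -0.32, -0.1, 0.07, 1,
0, 0, -4.5, -0.69, -0.2, 0.07, 1,
0, 0, -6.9, -1.06, -0.28, 0.07, 1,
0, 0, -9.3, -1.43, -0.34, 0.07, 1,
0, 0, -11.7, -1.81, -0.39, 0.07, 1,
0, 0, -14.2, -2.18, -0.42, 0.07, 1,
0, 0, -16.6, -2.56, -0.43, 0.07, 1,
0, 0, -19.0, -2.94, -0.43, 0.07, 1,
```

View pics/a4.png

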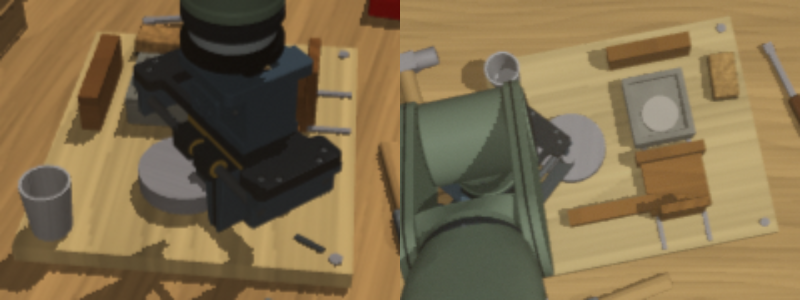

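Emit:
send_rows(increments=[0,0,-2,-0.3,-0.1,0,1,0,0,-4.5,-0.7,-0.2,0,1,0,0,-7,-1.05,-0.3,0,1,0,0,-9.5,-1.4,-0.35,0,1,0,0,-12,-1.8,-0.4,0,1,0,0,-14,-2.2,-0.4,0,1,0,0,-14,-2.2,-0.4,0,1])

```text
time_s: 6.83
eef_pos: [483.8, 101.8, 255.0]
orientation: [2.642, 1.697, 0.008]
ft_force: [3.7, 1.3, 0.6]
grip_width: 0.5
```

Run:
```python
from h import *
commit([0,0,-14,-2.2,-.4,0]); show(); look('a5')
```

```text
t 6.8333 tcp [483.8 101.8 255. ] cmd [482.6 101.6 253.7] az 65.4 cradle [-62.1 140.5] tipz 63.95277937041243 F [3.7 1.3 0.6] Fcr [3.9 0.6] q [0.18 0.34 1.96 0.   0.83 0.61] w 0.47805789309847135
```

View pics/a5.png

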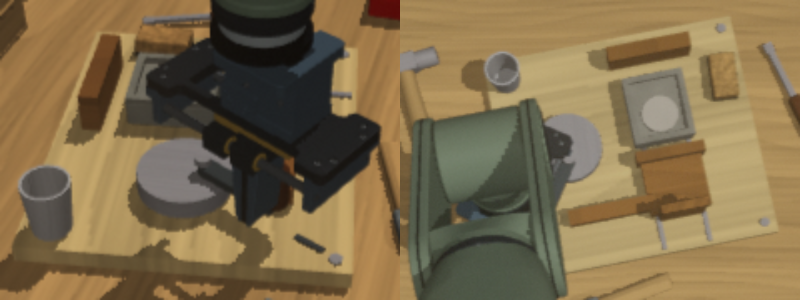

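Run:
```python
from h import *
for d in (135,140,145,150):
    ph=np.radians(d); c=np.array([-9,70])+85*np.array([np.cos(ph),np.sin(ph)])
    print(d,c,[((proj('side',np.r_[FR@c+Ft,z])-[200,170])*2).round() for z in (53,75,95)])
s=manip.get_image('side')[:,:,::-1]
cv2.imwrite('pics/a5b.png',cv2.resize(s[220:300,270:370],None,fx=7,fy=7,interpolation=cv2.INTER_CUBIC))
rows(ph_rows(145,148,2,27),1)
```

```text
135 [-69.1040764 130.1040764] [array([266., 215.]), array([267., 196.]), array([267., 179.])]
140 [-74.11377767 124.63694682] [array([273., 211.]), array([273., 192.]), array([274., 175.])]
145 [-78.62792376 118.75399709] [array([278., 206.]), array([279., 188.]), array([280., 171.])]
150 [-82.61215932 112.5       ] [array([283., 202.]), array([284., 183.]), array([285., 166.])]
0, 0, -0.0, 0.04, -0.01, 0.07, 1,
0, 0, -3.0, -0.41, -0.13, 0.07, 1,
```

View pics/a5b.png

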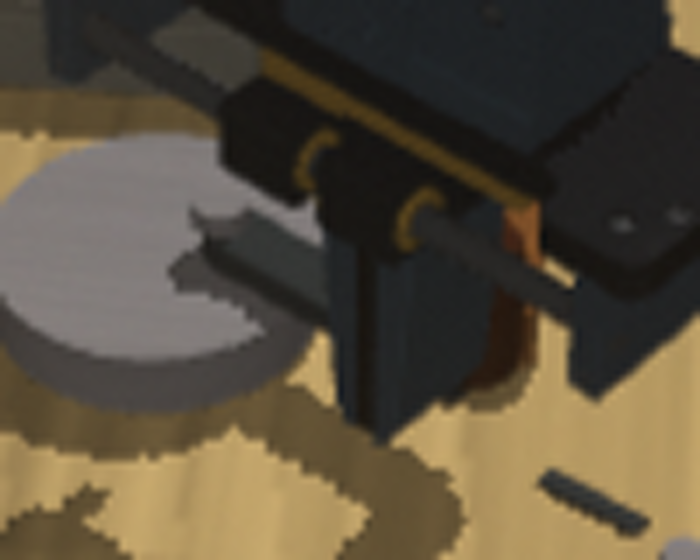

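Run:
```python
from h import *
R0,p0=load();az0=np.degrees(np.arctan2(R0[1,0],R0[0,0]));W0=FR.T@(p0[:2]-Ft)
x=FR.T@R0[:2,0]
A=W0+20*x; G=np.array([-165,-60.])
L=[(*(W0+10*x),62.6,az0),(*A,62.6,az0),(*A,95,az0),(*A,130,az0),(*A,150,az0)]
n=12
L+=[(*(A+(G-A)*k/n),150,az0+(10.6-az0)*k/n) for k in range(1,n+1)]
rows(L,1)
```

```text
0, 0, -0.0, 1.0, 0.0, 0.01, 1,
0, 0, -0.0, 2.0, 0.0, 0.01, 1,
0, 0, -0.0, 2.0, -0.0, -3.23, 1,
0, 0, -0.0, 2.0, -0.0, -6.73, 1,
0, 0, -0.0, 2.0, -0.0, -8.73, 1,
0, 0, 4.6, -0.02, 0.26, -8.73, 1,
0, 0, 9.2, -2.04, 0.53, -8.73, 1,
0, 0, 13.7, -4.06, 0.79, -8.73, 1,
0, 0, 18.3, -6.09, 1.06, -8.73, 1,
0, 0, 22.9, -8.11, 1.32, -8.73, 1,
0, 0, 27.5, -10.13, 1.59, -8.73, 1,
0, 0, 32.0, -12.15, 1.85, -8.73, 1,
0, 0, 36.6, -14.17, 2.12, -8.73, 1,
0, 0, 41.2, -16.19, 2.38, -8.73, 1,
0, 0, 45.8, -18.21, 2.65, -8.73, 1,
0, 0, 50.4, -20.23, 2.91, -8.73, 1,
0, 0, 54.9, -22.25, 3.18, -8.73, 1,
```

Emit:
send_rows(increments=[0,0,0,1,0,0,1,0,0,0,2,0,0,1,0,0,0,2,0,-3,1,0,0,0,2,0,-6.5,1,0,0,0,2,0,-8.7,1,0,0,4.5,0,0.3,-8.7,1,0,0,9,-2,0.5,-8.7,1,0,0,14,-4,0.8,-8.7,1,0,0,18,-6,1,-8.7,1,0,0,23,-8,1.3,-8.7,1,0,0,28,-11,1.6,-8.7,1,0,0,33,-13,2,-8.7,1])

```text
time_s: 7.98
eef_pos: [445.7, -25.6, 340.0]
orientation: [-3.016, -0.873, 0.007]
ft_force: [-1.0, 0.0, 0.0]
grip_width: 0.2
```

Run:
```python
from h import *
commit([0,0,33,-13,2,-8.7]); show(); 
for n in('top','side'):
  cv2.imwrite(f'pics/{n}6.png',manip.get_image(n)[:,:,::-1])
t=cv2.imread('pics/top6.png');s=cv2.imread('pics/side6.png')
cv2.imwrite('pics/top6c.png',cv2.resize(t[120:300,240:450],None,fx=3.3,fy=3.3,interpolation=cv2.INTER_CUBIC))
cv2.imwrite('pics/side6c.png',cv2.resize(s[170:320,200:400],None,fx=4,fy=4,interpolation=cv2.INTER_CUBIC))
```

```text
t 7.9833 tcp [445.7 -25.6 340. ] cmd [447.  -25.1 340.7] az 32.3 cradle [-122.9   22.2] tipz 149.02320849665062 F [-1.  0.  0.] Fcr [-0.9  0.2] q [-0.08  0.18  1.94 -0.    1.03  0.92] w 0.24403210879973924
```

View pics/top6c.png

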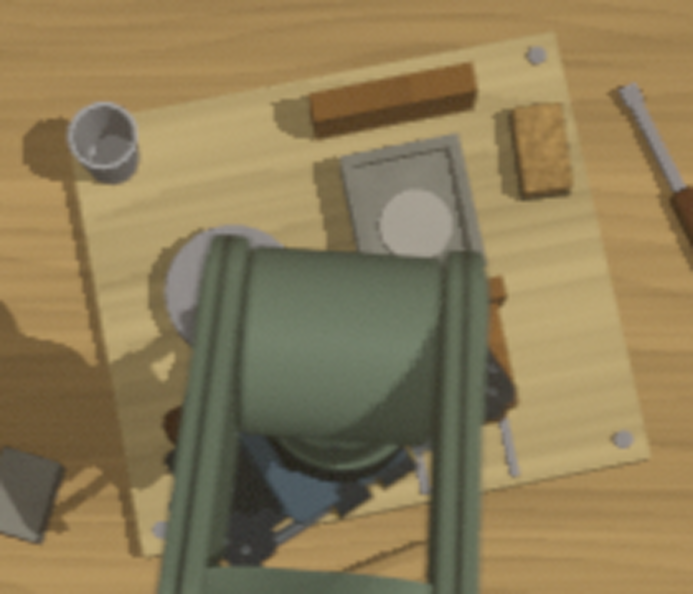

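View pics/side6c.png

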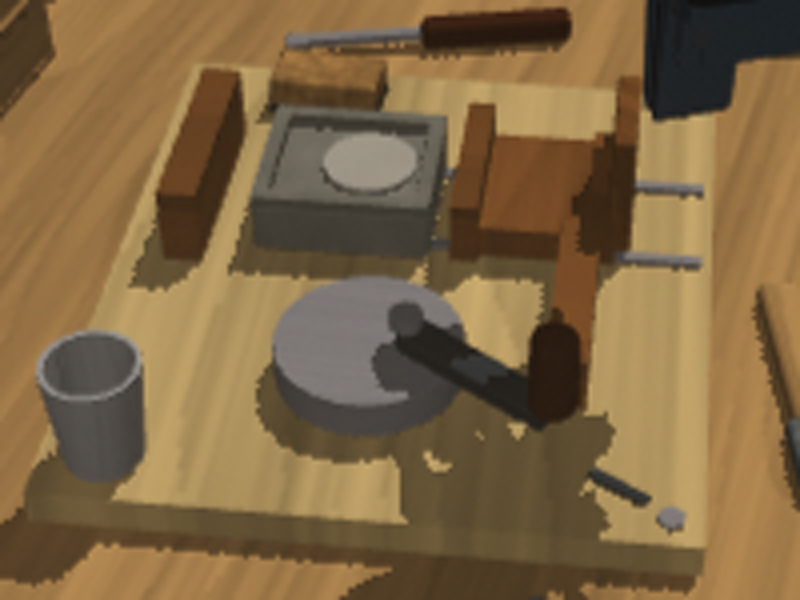

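Run:
```python
from h import *
pj=lambda c,z:((proj('side',np.r_[FR@c+Ft,z])-[200,170])*4).round()
pol=lambda r,d:np.array([-9,70])+r*np.array([np.cos(np.radians(d)),np.sin(np.radians(d))])
print('index',pj(pol(118,150),18),'ends',pj(pol(103,150),18),pj(pol(133,150),18),'cornerBL',pj([-150,160],18),'stop top',pj([106,-5],60),pj([106,-115],60),'plate',pj([-110,-30],90))
for d in (140,145,150,155): print(d,pj(pol(85,d),95),pj(pol(85,d),53))
# top view: peg visible?
for d in (145,150): print(((proj('top',np.r_[FR@pol(85,d)+Ft,95])-[240,120])*3.3).round())
for d in (145,150): print('cam centre',((proj('top',np.r_[FR@pol(18,d+180)+Ft,43])-[240,120])*3.3).round())
```

```text
index [626. 491.] ends [598. 477.] [655. 506.] cornerBL [713. 552.] stop top [202. 196.] [248.  71.] plate [648. 148.]
140 [548. 350.] [545. 421.]
145 [560. 341.] [557. 413.]
150 [570. 332.] [567. 403.]
155 [579. 323.] [576. 394.]
[175. 422.]
[186. 426.]
cam centre [248. 292.]
cam centre [245. 291.]
```

Run:
```python
from h import *
R0,p0=load();az0=np.degrees(np.arctan2(R0[1,0],R0[0,0]));W0=FR.T@(p0[:2]-Ft)
A=ph_rows(147,147,1,47)[0]; az=A[3];A=np.array(A[:2])
n=7
L=[(*(W0+(A-W0)*k/n),150,az0+(az-az0)*k/n) for k in range(1,n+1)]
L+=[(*A,z,az) for z in (115,80,62.6,62.6)]
rows(L,1)
```

```text
0, 0, -5.0, 1.6, -1.41, -0.03, 1,
0, 0, -10.0, 3.2, -2.81, -0.03, 1,
0, 0, -15.0, 4.79, -4.22, -0.03, 1,
0, 0, -20.0, 6.39, -5.63, -0.03, 1,
0, 0, -25.0, 7.99, -7.03, -0.03, 1,
0, 0, -30.0, 9.59, -8.44, -0.03, 1,
0, 0, -35.0, 11.18, -9.85, -0.03, 1,
0, 0, -35.0, 11.18, -9.85, 3.47, 1,
0, 0, -35.0, 11.18, -9.85, 6.97, 1,
0, 0, -35.0, 11.19, -9.85, 8.71, 1,
0, 0, -35.0, 11.19, -9.85, 8.71, 1,
```

Emit:
send_rows(increments=[0,0,-5,1.6,-1.4,0,1,0,0,-10,3.2,-2.8,0,1,0,0,-15,4.8,-4.2,0,1,0,0,-20,6.4,-5.6,0,1,0,0,-25,8,-7,0,1,0,0,-30,9.6,-8.4,0,1,0,0,-35,11.2,-9.9,0,1,0,0,-35,11.2,-9.9,0,1,0,0,-35,11.2,-9.9,3.5,1,0,0,-35,11.2,-9.9,7,1,0,0,-35,11.2,-9.9,8.7,1,0,0,-35,11.2,-9.9,8.7,1])

```text
time_s: 9.08
eef_pos: [486.2, 119.0, 249.7]
orientation: [-2.608, -1.745, 0.016]
ft_force: [-1.2, 1.1, 0.1]
grip_width: 0.2
```

Run:
```python
from h import *
commit([0,0,-35,11.2,-9.9,8.7]); show()
L=[ph_rows(147,147,1,o)[0] for o in (40,34)]+ph_rows(145,145,1,28)+ph_rows(147,149.7,3,27)
rows(L,1)
```

```text
t 9.0833 tcp [486.2 119.  249.7] cmd [488.1 118.6 253.7] az 67.6 cradle [-56.6 157. ] tipz 58.690956392407685 F [-1.2  1.1  0.1] Fcr [-0.9  1.3] q [0.22 0.36 1.94 0.   0.84 0.61] w 0.22740653721452678
0, 0, -0.0, -0.74, 0.04, 0.07, 1,
0, 0, -0.0, -1.34, 0.04, 0.07, 1,
0, 0, 2.0, -1.65, 0.14, 0.07, 1,
0, 0, -0.0, -2.04, 0.04, 0.07, 1,
0, 0, -1.4, -2.24, -0.02, 0.07, 1,
0, 0, -2.7, -2.45, -0.08, 0.07, 1,
```

Emit:
send_rows(increments=[0,0,0,-0.7,0,0,1,0,0,0,-1.3,0,0,1,0,0,0,-1.7,0,0,1,0,0,0,-2,0,0,1,0,0,-1.5,-2.25,0,0,1,0,0,-2.5,-2.45,-0.1,0,1,0,0,-2.5,-2.45,-0.1,0,1,0,0,-2.5,-2.45,-0.1,0,1])

```text
time_s: 9.75
eef_pos: [478.3, 96.4, 254.8]
orientation: [2.573, 1.801, 0.004]
ft_force: [0.0, 3.0, 2.5]
grip_width: 0.4
```

Run:
```python
from h import *
commit([0,0,-2.5,-2.45,-.1,0]); show()
s=manip.read_state();Rm=Ro.from_rotvec(s['orientation']).as_matrix()
c=FR.T@(s['eef_pos'][:2]-Ft); u=-FR.T@Rm[:2,0]
for lat in (0,):
  d=c+27*u-[-9,70]; 
# lever angle such that peg distance along u from finger =27
from scipy.optimize import brentq
f=lambda a:(np.array([-9,70])+85*np.array([np.cos(a),np.sin(a)])-c)@u-27
print('lever deg',np.degrees(brentq(f,2.0,2.9)))
R0,p0=load();az0=np.degrees(np.arctan2(R0[1,0],R0[0,0]));W0=FR.T@(p0[:2]-Ft)
x=FR.T@R0[:2,0];A=W0+20*x; G=np.array([-165,-60.]);n=12
L=[(*(A+(G-A)*k/n),150,az0+(10.6-az0)*k/n) for k in range(1,n+1)]
rows(L,1)
```

```text
t 9.75 tcp [478.3  96.4 254.8] cmd [477.9  96.4 253.7] az 70.0 cradle [-68.6 136.2] tipz 63.80583531846179 F [0.  3.  2.5] Fcr [0.6 3. ] q [0.18 0.34 1.97 0.   0.83 0.52] w 0.3618465796752408
lever deg 149.60401249178898
0, 0, 5.0, 0.02, 0.14, -8.73, 1,
0, 0, 9.9, -1.96, 0.28, -8.73, 1,
0, 0, 14.9, -3.95, 0.42, -8.73, 1,
0, 0, 19.8, -5.93, 0.56, -8.73, 1,
0, 0, 24.8, -7.91, 0.7, -8.73, 1,
0, 0, 29.7, -9.89, 0.84, -8.73, 1,
0, 0, 34.7, -11.88, 0.99, -8.73, 1,
0, 0, 39.6, -13.86, 1.13, -8.73, 1,
0, 0, 44.6, -15.84, 1.27, -8.73, 1,
0, 0, 49.5, -17.82, 1.41, -8.73, 1,
0, 0, 54.5, -19.8, 1.55, -8.73, 1,
0, 0, 59.4, -21.79, 1.69, -8.73, 1,
```

Retreat, rise, and move round behind the plate.

Emit:
send_rows(increments=[0,0,0,1,0,0,1,0,0,0,2,0,0,1,0,0,0,2,0,-3,1,0,0,0,2,0,-6.5,1,0,0,0,2,0,-8.7,1,0,0,5,0,0.1,-8.7,1,0,0,10,-3,0.3,-8.7,1,0,0,15,-6,0.5,-8.7,1,0,0,22,-9,0.7,-8.7,1,0,0,29,-12,1,-8.7,1,0,0,36,-15,1.2,-8.7,1,0,0,43,-18,1.4,-8.7,1])

```text
time_s: 10.75
eef_pos: [429.5, -78.4, 340.6]
orientation: [3.056, 0.727, -0.001]
ft_force: [0.3, -0.1, 0.8]
grip_width: 0.7
```

Run:
```python
from h import *
commit([0,0,43,-18,1.4,-8.7]); show()
R0,p0=load();az0=np.degrees(np.arctan2(R0[1,0],R0[0,0]));W0=FR.T@(p0[:2]-Ft)
G=np.array([-165,-60.]);n=3
L=[(*(W0+(G-W0)*k/n),150,az0+(10.6-az0)*k/n) for k in range(1,n+1)]
rows(L,1)
```

```text
t 10.75 tcp [429.5 -78.4 340.6] cmd [429.6 -77.6 340.7] az 26.8 cradle [-148.6  -26.7] tipz 149.62980191547325 F [ 0.3 -0.1  0.8] Fcr [ 0.3 -0.1] q [-0.21  0.16  1.96 -0.    1.02  0.9 ] w 0.6838127476400085
0, 0, 5.5, -0.86, 0.93, -0.03, 1,
0, 0, 11.0, -1.71, 1.86, -0.03, 1,
0, 0, 16.4, -2.57, 2.8, -0.03, 1,
```

Emit:
send_rows(increments=[0,0,5.5,-0.9,0.9,0,1,0,0,11,-1.7,1.9,0,1,0,0,16.4,-2.6,2.8,0,1,0,0,16.4,-2.6,2.8,0,1])

```text
time_s: 11.08
eef_pos: [419.2, -115.5, 340.6]
orientation: [3.128, 0.286, -0.002]
ft_force: [0.2, 0.4, -0.7]
grip_width: 0.4
```

Run:
```python
from h import *
commit([0,0,16.4,-2.6,2.8,0]); show()
for n in('top','side'):
  cv2.imwrite(f'pics/{n}7.png',manip.get_image(n)[:,:,::-1])
t=cv2.imread('pics/top7.png');s=cv2.imread('pics/side7.png')
cv2.imwrite('pics/top7c.png',cv2.resize(t[120:300,240:450],None,fx=3.3,fy=3.3,interpolation=cv2.INTER_CUBIC))
cv2.imwrite('pics/side7c.png',cv2.resize(s[170:320,200:400],None,fx=4,fy=4,interpolation=cv2.INTER_CUBIC))
```

```text
t 11.0833 tcp [ 419.2 -115.5  340.6] cmd [ 419.2 -114.4  340.7] az 10.4 cradle [-165.5  -61.2] tipz 149.55812441955737 F [ 0.2  0.4 -0.7] Fcr [0.3 0.3] q [-0.29  0.16  1.96 -0.    1.02  1.09] w 0.42620002226891873
```

View pics/top7c.png

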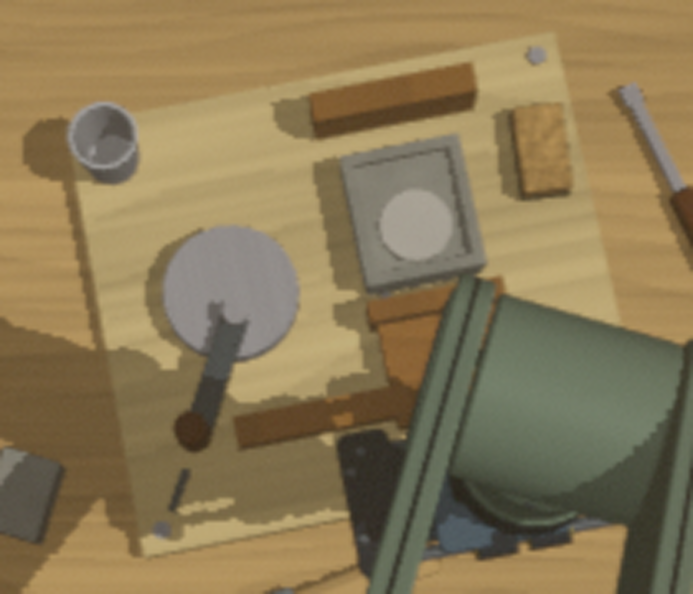

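View pics/side7c.png

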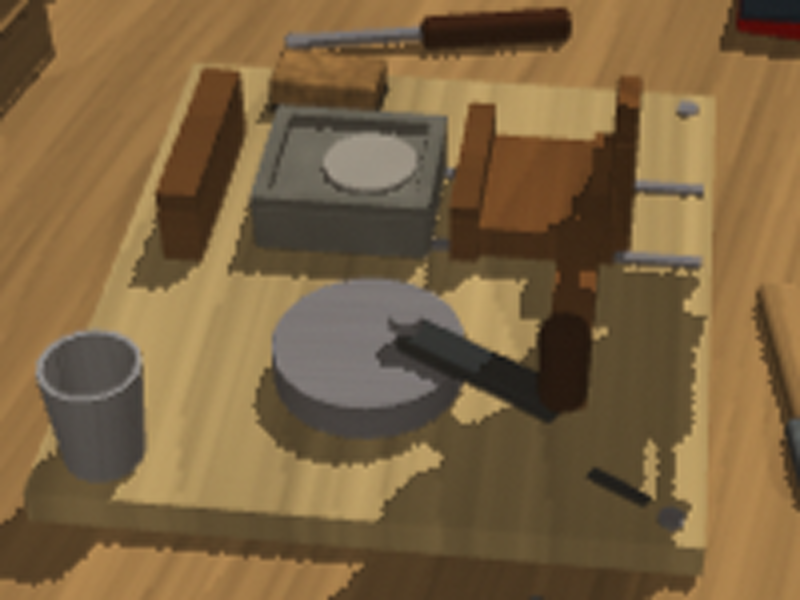

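Run:
```python
from h import *
t=cv2.imread('pics/top7.png')
c=cv2.resize(t[225:285,280:340],None,fx=9,fy=9,interpolation=cv2.INTER_CUBIC);cv2.imwrite('pics/peg7.png',c)
for uv in [(194,429),(190,426)]:
  p=FR.T@(onz('top',cr(*uv),95)[:2]-Ft);d=p-[-9,70];print(p,np.hypot(*d),np.degrees(np.arctan2(d[1],d[0])))
p=FR.T@(onz('top',cr(231,293),43)[:2]-Ft);print('disc',p)
print('pix disc',((proj('top',np.r_[FR@[9,70]+Ft,43])-[240,120])*3.3))
# rows to descend, approach
rows([(-165,-60,z,10.6) for z in (115,80,65,65)]+[(x,-60,65,10.6) for x in (-155,-145,-138,-133,-130)],1)
```

```text
[-85.24438154 108.01143636] 85.19433673171747 153.50157087849573
[-82.91428869 110.12453091] 84.10291346671768 151.50458211141262
disc [ 7.33374288 70.46335799]
pix disc [231.23377877 290.43699368]
0, 0, 0.0, 0.03, -0.01, 3.47, 1,
0, 0, 0.0, 0.03, -0.01, 6.97, 1,
0, 0, 0.0, 0.03, -0.01, 8.47, 1,
0, 0, 0.0, 0.03, -0.01, 8.47, 1,
0, 0, 0.0, 1.03, -0.01, 8.47, 1,
0, 0, 0.0, 2.03, -0.01, 8.47, 1,
0, 0, 0.0, 2.73, -0.01, 8.47, 1,
0, 0, 0.0, 3.23, -0.01, 8.47, 1,
0, 0, 0.0, 3.53, -0.01, 8.47, 1,
```

View pics/peg7.png

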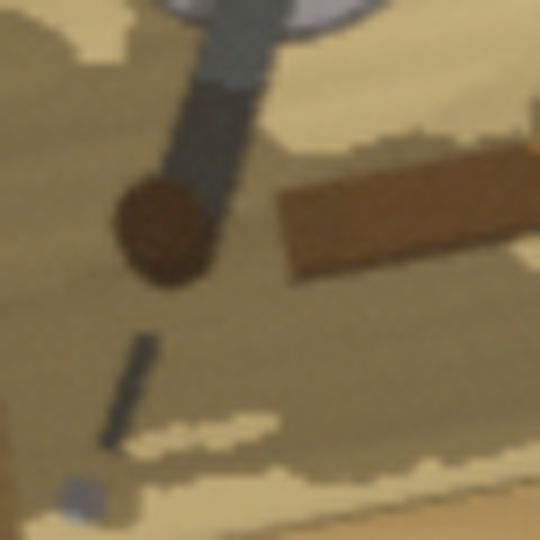

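Emit:
send_rows(increments=[0,0,0,0,0,3.5,1,0,0,0,0,0,7,1,0,0,0,0,0,9,1,0,0,0,0,0,9,1,0,0,0,1,0,9,1,0,0,0,2,0,9,1,0,0,0,2.7,0,9,1,0,0,0,3.2,0,9,1,0,0,0,3.5,0,9,1,0,0,0,3.5,0,9,1])

```text
time_s: 12.02
eef_pos: [454.6, -107.8, 251.4]
orientation: [3.127, 0.292, 0.003]
ft_force: [-0.4, -0.4, 0.6]
grip_width: 0.6
```

Run:
```python
from h import *
commit([0,0,0,3.5,0,9]); show()
s=manip.get_image('side')
cv2.imwrite('pics/s8.png',cv2.resize(s[150:320,200:400,::-1],None,fx=3.5,fy=3.5,interpolation=cv2.INTER_CUBIC))
```

```text
t 12.0167 tcp [ 454.6 -107.8  251.4] cmd [ 453.6 -107.9  250.7] az 10.7 cradle [-129.3  -60.1] tipz 60.40892939317078 F [-0.4 -0.4  0.6] Fcr [-0.5 -0.3] q [-0.26  0.31  2.02  0.    0.8   1.13] w 0.5890280660389201
```

View pics/s8.png

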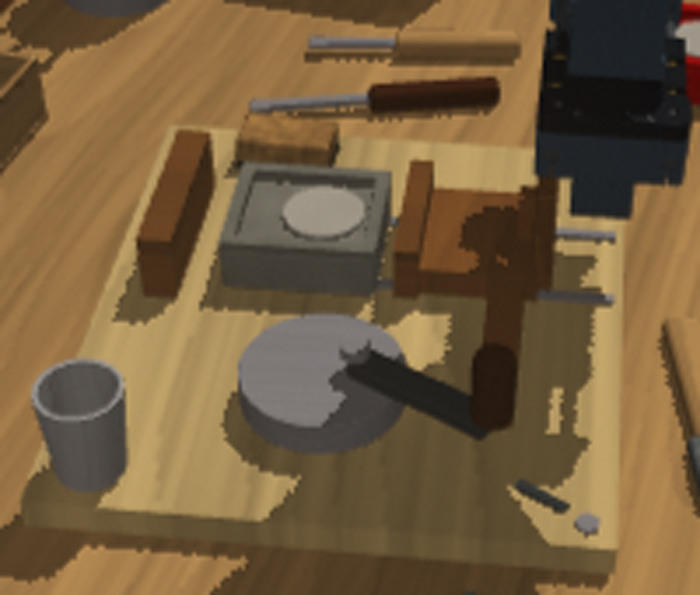

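Emit:
send_rows(increments=[0,0,0,0.3,0,0,1,0,0,0,0.6,0,0,1,0,0,0,0.9,0,0,1,0,0,0,1.2,0,0,1,0,0,0,1.5,0,0,1,0,0,0,1.8,0,0,1,0,0,0,2.1,0,0,1,0,0,0,2.4,0,0,1])

```text
time_s: 12.73
eef_pos: [476.6, -103.5, 250.6]
orientation: [-3.128, -0.292, 0.005]
ft_force: [-5.9, -3.2, 4.2]
grip_width: 0.5
```

Run:
```python
from h import *
commit([0,0,0,2.4,0,0]); show()
```

```text
t 12.7333 tcp [ 476.6 -103.5  250.6] cmd [ 477.1 -103.5  250.7] az 10.7 cradle [-106.9  -60. ] tipz 59.565657708557325 F [-5.9 -3.2  4.2] Fcr [-6.4 -2. ] q [-0.24  0.34  1.97 -0.    0.83  1.15] w 0.4708858759749114
```

Emit:
send_rows(increments=[0,0,0,0.2,0,0,1,0,0,0,0.4,0,0,1,0,0,0,0.6,0,0,1,0,0,0,0.8,0,0,1,0,0,0,1,0,0,1,0,0,0,1.2,0,0,1,0,0,0,1.3,0,0,1])

```text
time_s: 13.32
eef_pos: [489.4, -101.1, 250.6]
orientation: [-3.128, -0.292, 0.005]
ft_force: [-5.6, -2.8, 3.5]
grip_width: 0.3
```

Run:
```python
from h import *
commit([0,0,0,1.3,0,0]); show()
```

```text
t 13.3167 tcp [ 489.4 -101.1  250.6] cmd [ 489.9 -101.1  250.7] az 10.7 cradle [-93.8 -60. ] tipz 59.57073396997876 F [-5.6 -2.8  3.5] Fcr [-6.  -1.7] q [-0.23  0.36  1.95 -0.    0.84  1.16] w 0.2893627701066712
```

Emit:
send_rows(increments=[0,0,0,0.1,0,0,1,0,0,0,0.2,0,0,1,0,0,0,0.3,0,0,1,0,0,0,0.3,0,0,1])

```text
time_s: 13.65
eef_pos: [492.3, -100.5, 250.6]
orientation: [-3.128, -0.292, 0.004]
ft_force: [-5.0, -1.8, 2.0]
grip_width: 0.3
```

Run:
```python
from h import *
commit([0,0,0,.3,0,0]); show()
s=manip.get_image('side'); t=manip.get_image('top')
cv2.imwrite('pics/s9.png',np.hstack([cv2.resize(s[170:270,230:360,::-1],(400,308)),cv2.resize(t[120:240,320:450,::-1],(400,308))]))
```

```text
t 13.65 tcp [ 492.3 -100.5  250.6] cmd [ 492.9 -100.5  250.7] az 10.7 cradle [-90.8 -60. ] tipz 59.590303072290084 F [-5.  -1.8  2. ] Fcr [-5.2 -0.8] q [-0.22  0.36  1.94 -0.    0.84  1.16] w 0.2862624015767066
```

View pics/s9.png

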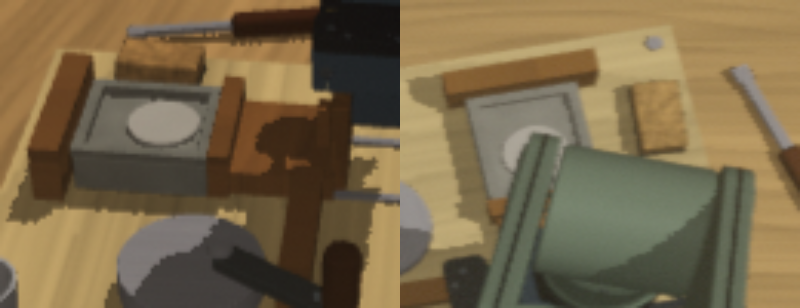

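Emit:
send_rows(increments=[0,0,0,0.05,0,0,1,0,0,0,0.1,0,0,1,0,0,0,0.15,0,0,1,0,0,0,0.2,0,0,1,0,0,0,0.2,0,0,1])

```text
time_s: 14.17
eef_pos: [494.2, -100.2, 250.6]
orientation: [-3.128, -0.292, 0.005]
ft_force: [-4.5, -2.3, 4.0]
grip_width: 0.5
```

Run:
```python
from h import *
commit([0,0,0,.2,0,0]); show()
```

```text
t 14.1667 tcp [ 494.2 -100.2  250.6] cmd [ 494.8 -100.1  250.7] az 10.7 cradle [-89.  -59.9] tipz 59.56025330473298 F [-4.5 -2.3  4. ] Fcr [-4.8 -1.5] q [-0.22  0.37  1.94 -0.    0.84  1.16] w 0.5225943726473445
```

Emit:
send_rows(increments=[0,0,0,0.05,0,0,1,0,0,0,0.1,0,0,1,0,0,0,0.15,0,0,1,0,0,0,0.2,0,0,1,0,0,0,0.2,0,0,1])

```text
time_s: 14.58
eef_pos: [496.1, -99.8, 250.6]
orientation: [-3.128, -0.292, 0.005]
ft_force: [-5.6, -1.7, 4.4]
grip_width: 0.1
```

Run:
```python
from h import *
commit([0,0,0,.2,0,0]); show()
```

```text
t 14.5833 tcp [496.1 -99.8 250.6] cmd [496.8 -99.8 250.7] az 10.7 cradle [-87.  -59.9] tipz 59.56711057913304 F [-5.6 -1.7  4.4] Fcr [-5.8 -0.6] q [-0.22  0.37  1.93 -0.    0.84  1.16] w 0.060875628608509376
```

Emit:
send_rows(increments=[0,0,0,0.05,0,0,1,0,0,0,0.1,0,0,1,0,0,0,0.15,0,0,1,0,0,0,0.2,0,0,1,0,0,0,0.2,0,0,1])

```text
time_s: 15.0
eef_pos: [497.2, -99.6, 250.6]
orientation: [-3.128, -0.293, 0.01]
ft_force: [-9.0, -3.2, 7.7]
grip_width: 0.4
```

Run:
```python
from h import *
commit([0,0,0,.2,0,0]); show()
s=manip.get_image('side'); 
cv2.imwrite('pics/s10.png',cv2.resize(s[170:270,230:360,::-1],None,fx=6,fy=6,interpolation=cv2.INTER_CUBIC))
```

```text
t 15.0 tcp [497.2 -99.6 250.6] cmd [498.8 -99.4 250.7] az 10.7 cradle [-85.9 -60. ] tipz 59.580787948592274 F [-9.  -3.2  7.7] Fcr [-9.4 -1.5] q [-0.22  0.37  1.93 -0.    0.85  1.17] w 0.41921355175979613
```

View pics/s10.png

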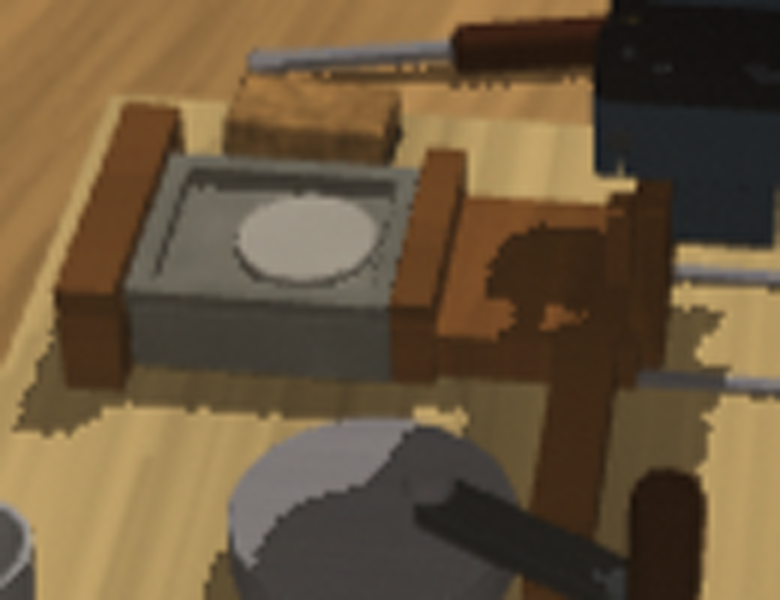

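Emit:
send_rows(increments=[0,0,0,0.05,0,0,1,0,0,0,0.1,0,0,1,0,0,0,0.15,0,0,1,0,0,0,0.2,0,0,1,0,0,0,0.2,0,0,1,0,0,0,0.2,0,0,1])

```text
time_s: 15.55
eef_pos: [497.9, -99.5, 250.6]
orientation: [-3.128, -0.293, 0.016]
ft_force: [-13.5, -5.6, 10.4]
grip_width: 0.3
```

Run:
```python
from h import *
commit([0,0,0,.2,0,0]); show()
```

```text
t 15.55 tcp [497.9 -99.5 250.6] cmd [500.7 -99.  250.7] az 10.7 cradle [-85.2 -60. ] tipz 59.61908665513798 F [-13.5  -5.6  10.4] Fcr [-14.3  -3. ] q [-0.22  0.37  1.93 -0.    0.85  1.17] w 0.3296917403994047
```

Emit:
send_rows(increments=[0,0,0,0.1,0,0,1,0,0,0,0.2,0,0,1,0,0,0,0.3,0,0,1,0,0,0,0.4,0,0,1,0,0,0,0.5,0,0,1,0,0,0,0.5,0,0,1,0,0,0,0.5,0,0,1])

```text
time_s: 16.13
eef_pos: [499.7, -99.2, 250.7]
orientation: [3.127, 0.295, -0.033]
ft_force: [-26.2, -11.1, 21.5]
grip_width: 0.3
```

Run:
```python
from h import *
commit([0,0,0,.5,0,0]); show()
s=manip.get_image('side'); 
cv2.imwrite('pics/s11.png',cv2.resize(s[170:290,230:360,::-1],None,fx=5,fy=5,interpolation=cv2.INTER_CUBIC))
```

```text
t 16.1333 tcp [499.7 -99.2 250.7] cmd [505.6 -98.1 250.7] az 10.8 cradle [-83.3 -60. ] tipz 59.68311018202499 F [-26.2 -11.1  21.5] Fcr [-27.8  -6.1] q [-0.22  0.38  1.92 -0.01  0.87  1.17] w 0.27307559953566546
```

View pics/s11.png

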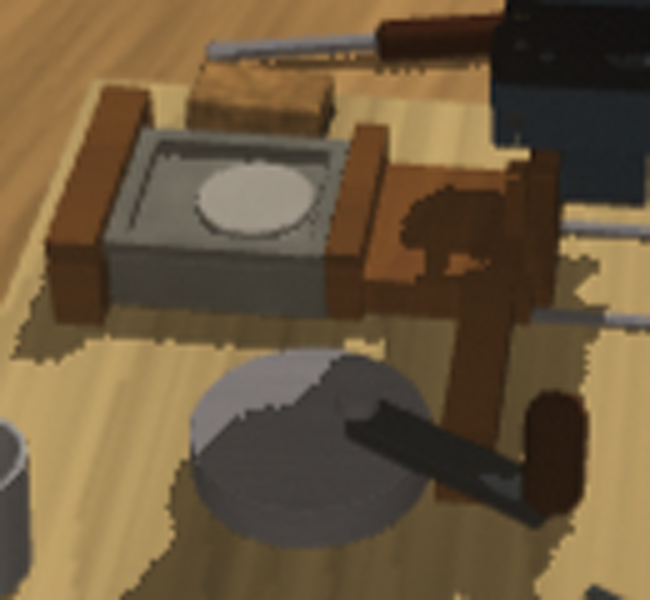

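Emit:
send_rows(increments=[0,0,0,-0.3,0,0,1,0,0,0,-0.6,0,0,1,0,0,0,-1,0,0,1,0,0,0,-2,0,0,1,0,0,0,-3.5,0,0,1,0,0,0,-5,0,0,1,0,0,0,-5,0,-3,1,0,0,0,-5,0,-6.5,1,0,0,0,-6,0,-10,1,0,0,0,-9,0,-12,1,0,0,0,-10,0,-12,1,0,0,0,-10,0,-12,1])

```text
time_s: 17.18
eef_pos: [405.7, -116.5, 371.5]
orientation: [3.128, 0.29, 0.004]
ft_force: [0.2, -0.3, -0.4]
grip_width: 0.5
```

Run:
```python
from h import *
commit([0,0,0,-10,0,-12]); show()
for n in('top','side'):
  cv2.imwrite(f'pics/{n}12.png',manip.get_image(n)[:,:,::-1])
t=cv2.imread('pics/top12.png');s=cv2.imread('pics/side12.png')
cv2.imwrite('pics/top12c.png',cv2.resize(t[120:300,240:450],None,fx=3.3,fy=3.3,interpolation=cv2.INTER_CUBIC))
cv2.imwrite('pics/side12c.png',cv2.resize(s[170:320,200:400],None,fx=4,fy=4,interpolation=cv2.INTER_CUBIC))
```

```text
t 17.1833 tcp [ 405.7 -116.5  371.5] cmd [ 407.4 -116.6  370.7] az 10.6 cradle [-179.   -59.8] tipz 180.51546471192302 F [ 0.2 -0.3 -0.4] Fcr [ 0.2 -0.3] q [-0.31  0.1   1.94  0.    1.1   1.08] w 0.477419604806137
```

View pics/top12c.png

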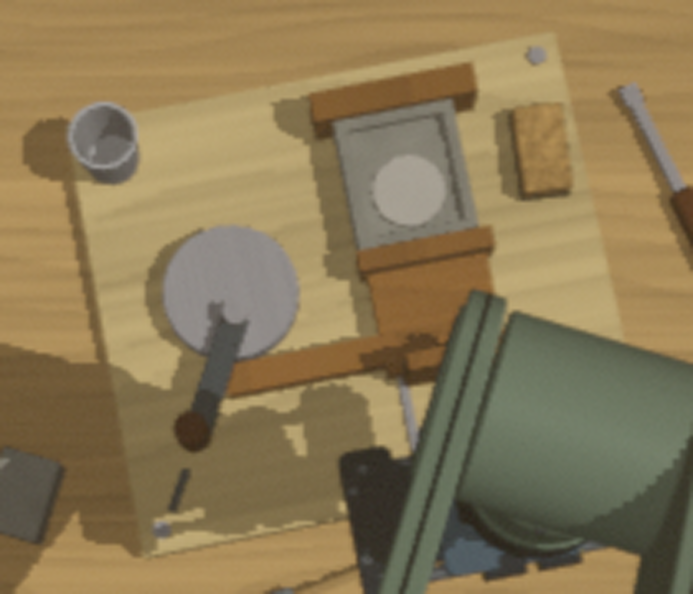

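View pics/side12c.png

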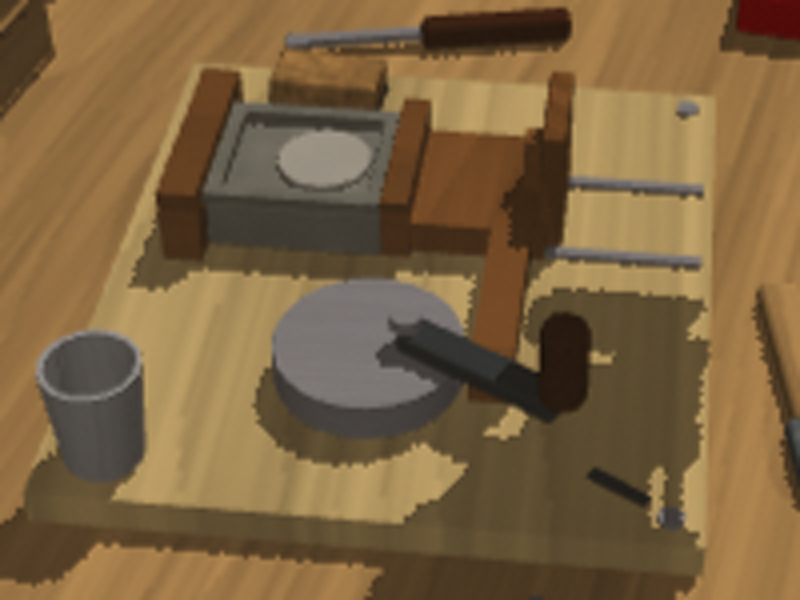

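Run:
```python
from h import *
f=lambda u,v,z:(FR.T@(onz('top',cr(u,v),z)[:2]-Ft)).round(1)
print('slab near corners',f(358,250,52),f(478,228,52),'left edge far',f(335,125,52),'right far',f(452,100,52))
show(); manip.job_done(); show()
```

```text
slab near corners [ 17.6 -16.5] [ 17.1 -96.3] left edge far [103.9 -17.9] right far [105.7 -97.1]
t 17.2833 tcp [ 407.3 -116.5  370. ] cmd [ 407.4 -116.6  370.7] az 10.6 cradle [-177.3  -60.1] tipz 179.0065228871194 F [ 0.3 -0.4  0.6] Fcr [ 0.2 -0.4] q [-0.31  0.11  1.94  0.    1.09  1.08] w 0.3837522176480481
the job is handed in; nothing more can be done
the job is handed in; nothing more can be done
```

The cam is at its low point, the slab is clamped squarely against the end stop, and the job was handed in at about 17 s.

**Lever:** I pushed the peg with closed fingertips in two goes, because the first left the lever about 4° short. The last checks put it at about 149.6° from the finger contact, 151° from the side view and 151.5–153.5° from the top view, against a target of 150°. These differ by up to about 4°, the worst being roughly 0.06 rad off low.

**Slide:** I then pushed the plate's rear face until the slide stopped and the push force along the slide reached about 28 N.

**Final state:**
- **Slab:** its far edge measures x ≈ 104–106 mm, with the stop's face at 106 mm. Its near edge is at 17.1–17.6 mm on both sides, so it is square.
- **Other parts:** the lever did not move during the clamping. The tin, sander, gouges and offcut look unmoved in the last crops. I did not check the brush, the mallet or the red and orange look-alikes again at the end, but the arm never worked near them.
- **Arm:** the fingertips are about 180 mm up and behind the cradle, touching nothing, with no contact force beyond sensor noise.

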